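# Take the kokeshi heads to the lacquering board in the order of their bodies

## Task

Each of the four doll heads was turned to fit its own body, so they must not get out of order. Lift the heads off and stand them neck down in the cups of the dark lacquering board in the same order as their bodies stand on the pale board, counting from the blue-painted end of each board. Set each head down without dropping it, and leave the bodies standing in their sockets.

Things in the scene. Friction and masses are not known exactly. Their poses are not given: they have to be found in the camera images.
- body_rack: Pale wooden board holding the four doll bodies in a row: 76 mm (x) by 320 mm (y), at any heading, top 32 mm above the bench. Four round sockets, 60 mm wide and 8 mm deep, on its centre line at y = -112.5, -37.5, +37.5 and +112.5 mm. Its +y end is painted blue (13 mm stripe). Fixed. Origin: centre of its underside, at bench height; z up.
- lacquer_rack: Dark wooden lacquering board, empty at first: 76 mm (x) by 320 mm (y), at any heading, top 32 mm above the bench. Four round cups for the heads' necks, 38 mm wide, 9 mm deep (floors 23 mm above the bench), on its centre line at y = -112.5, -37.5, +37.5 and +112.5 mm. Its +y end is painted blue (13 mm stripe). Fixed. Origin: centre of its underside, at bench height; z up.
- head_red: Doll head of pale wood, red rings on its flat crown, black fringe, about 40 g, 58 mm high: below, a flat-ended neck 22 mm wide and 14 mm long, on which it stands; above, a barrel 48 mm wide, its sides upright from 29 to 47 mm above the neck's end. Loose on the red body. Origin: centre of the neck's lower end; z up through the crown.
- head_green: Doll head of pale wood, green rings on its flat crown, black fringe, about 40 g, 58 mm high: below, a flat-ended neck 22 mm wide and 14 mm long, on which it stands; above, a barrel 48 mm wide, its sides upright from 29 to 47 mm above the neck's end. Loose on the green body. Origin: centre of the neck's lower end; z up through the crown.
- head_purple: Doll head of pale wood, purple rings on its flat crown, black fringe, about 40 g, 58 mm high: below, a flat-ended neck 22 mm wide and 14 mm long, on which it stands; above, a barrel 48 mm wide, its sides upright from 29 to 47 mm above the neck's end. Loose on the purple body. Origin: centre of the neck's lower end; z up through the crown.
- head_yellow: Doll head of pale wood, yellow rings on its flat crown, black fringe, about 40 g, 58 mm high: below, a flat-ended neck 22 mm wide and 14 mm long, on which it stands; above, a barrel 48 mm wide, its sides upright from 29 to 47 mm above the neck's end. Loose on the yellow body. Origin: centre of the neck's lower end; z up through the crown.
- body_red: Turned doll body, red flared foot 56 mm wide and red bands, 100 mm high, shoulders 41 mm wide, about 90 g, standing loose in a socket of the pale board. The head's neck stands in a recess in its top, 27 mm wide and 6 mm deep (floor 94 mm above the origin), and lifts straight off. Origin: centre of its underside; z up.
- body_green: Turned doll body, green flared foot 56 mm wide and green bands, 100 mm high, shoulders 41 mm wide, about 90 g, standing loose in a socket of the pale board. The head's neck stands in a recess in its top, 27 mm wide and 6 mm deep (floor 94 mm above the origin), and lifts straight off. Origin: centre of its underside; z up.
- body_purple: Turned doll body, purple flared foot 56 mm wide and purple bands, 100 mm high, shoulders 41 mm wide, about 90 g, standing loose in a socket of the pale board. The head's neck stands in a recess in its top, 27 mm wide and 6 mm deep (floor 94 mm above the origin), and lifts straight off. Origin: centre of its underside; z up.
- body_yellow: Turned doll body, yellow flared foot 56 mm wide and yellow bands, 100 mm high, shoulders 41 mm wide, about 90 g, standing loose in a socket of the pale board. The head's neck stands in a recess in its top, 27 mm wide and 6 mm deep (floor 94 mm above the origin), and lifts straight off. Origin: centre of its underside; z up.
There are look-alikes about, which are no part of the job. Leave any pink look-alike of the head_purple alone.

How it is judged:
At the end, for the whole second after the job is handed in: Each head stands neck down in the cup numbered, from the blue end, like its body's socket: upright within 8 degrees, neck within 4 mm of the cup floor's height, within 11 mm of its centre along and across the board. Bodies upright within 8 degrees, moved under 12 mm. All released and at rest (((y of body_red in the frame of body_rack between -0.1325 and -0.0925 m and y of head_red in the frame of lacquer_rack between -0.1235 and -0.1015 m) or (y of body_red in the frame of body_rack between -0.0575 and -0.0175 m and y of head_red in the frame of lacquer_rack between -0.0485 and -0.0265 m) or (y of body_red in the frame of body_rack between 0.0175 and 0.0575 m and y of head_red in the frame of lacquer_rack between 0.0265 and 0.0485 m) or (y of body_red in the frame of body_rack between 0.0925 and 0.1325 m and y of head_red in the frame of lacquer_rack between 0.1015 and 0.1235 m)) and x of head_red in the frame of lacquer_rack between -0.011 and 0.011 m and z of head_red in the frame of lacquer_rack between 0.019 and 0.027 m and angle between each of head_red, body_red, head_green, body_green, head_purple, body_purple, head_yellow, body_yellow's own z axis and vertical below 0.14 rad and linear speed of each of head_red, body_red, head_green, body_green, head_purple, body_purple, head_yellow, body_yellow below 0.02 m/s and angular speed of each of head_red, head_green, head_purple, head_yellow below 0.3 rad/s and distance of each of body_red, body_green, body_purple, body_yellow from where it was at the start of the episode below 0.012 m and ((y of body_green in the frame of body_rack between -0.1325 and -0.0925 m and y of head_green in the frame of lacquer_rack between -0.1235 and -0.1015 m) or (y of body_green in the frame of body_rack between -0.0575 and -0.0175 m and y of head_green in the frame of lacquer_rack between -0.0485 and -0.0265 m) or (y of body_green in the frame of body_rack between 0.0175 and 0.0575 m and y of head_green in the frame of lacquer_rack between 0.0265 and 0.0485 m) or (y of body_green in the frame of body_rack between 0.0925 and 0.1325 m and y of head_green in the frame of lacquer_rack between 0.1015 and 0.1235 m)) and x of head_green in the frame of lacquer_rack between -0.011 and 0.011 m and z of head_green in the frame of lacquer_rack between 0.019 and 0.027 m and ((y of body_purple in the frame of body_rack between -0.1325 and -0.0925 m and y of head_purple in the frame of lacquer_rack between -0.1235 and -0.1015 m) or (y of body_purple in the frame of body_rack between -0.0575 and -0.0175 m and y of head_purple in the frame of lacquer_rack between -0.0485 and -0.0265 m) or (y of body_purple in the frame of body_rack between 0.0175 and 0.0575 m and y of head_purple in the frame of lacquer_rack between 0.0265 and 0.0485 m) or (y of body_purple in the frame of body_rack between 0.0925 and 0.1325 m and y of head_purple in the frame of lacquer_rack between 0.1015 and 0.1235 m)) and x of head_purple in the frame of lacquer_rack between -0.011 and 0.011 m and z of head_purple in the frame of lacquer_rack between 0.019 and 0.027 m and ((y of body_yellow in the frame of body_rack between -0.1325 and -0.0925 m and y of head_yellow in the frame of lacquer_rack between -0.1235 and -0.1015 m) or (y of body_yellow in the frame of body_rack between -0.0575 and -0.0175 m and y of head_yellow in the frame of lacquer_rack between -0.0485 and -0.0265 m) or (y of body_yellow in the frame of body_rack between 0.0175 and 0.0575 m and y of head_yellow in the frame of lacquer_rack between 0.0265 and 0.0485 m) or (y of body_yellow in the frame of body_rack between 0.0925 and 0.1325 m and y of head_yellow in the frame of lacquer_rack between 0.1015 and 0.1235 m)) and x of head_yellow in the frame of lacquer_rack between -0.011 and 0.011 m and z of head_yellow in the frame of lacquer_rack between 0.019 and 0.027 m); the robot touches nothing.
It fails at once if the red head is dropped (faster than 0.7 m/s while the fingers do not hold it) (linear speed of head_red above 0.7 m/s and contact force between head_red and the fingers below 0.05 N).
It fails at once if the green head is dropped (faster than 0.7 m/s while the fingers do not hold it) (linear speed of head_green above 0.7 m/s and contact force between head_green and the fingers below 0.05 N).
It fails at once if the purple head is dropped (faster than 0.7 m/s while the fingers do not hold it) (linear speed of head_purple above 0.7 m/s and contact force between head_purple and the fingers below 0.05 N).
It fails at once if the yellow head is dropped (faster than 0.7 m/s while the fingers do not hold it) (linear speed of head_yellow above 0.7 m/s and contact force between head_yellow and the fingers below 0.05 N).
It also fails if it takes over 115 s, if anything falls off the work surface, if the arm or the gripper's body presses on something with over 40 N, if the wrist force passes 120 N, or if a joint passes its speed limit or range.

## Robot

A 6-joint arm with a two-finger parallel gripper is mounted at the origin on the work surface. World frame = base frame: x ahead of the robot, y to its left, z up, the work surface at z = 0. Lengths are in m, angles in rad, forces in N, time in s.
With the tool pointing down it reaches from about 0.3 to 0.85 m from the base axis. Payload 5.4 kg.
Tool frame: the origin (TCP) lies on the centre line of the jaws, within the pads' length; the fingertips stand ctrl.tips_ahead ahead of it and the grasp point (between the pads) lies 11 mm behind it (ctrl.tips_ahead is the distance from the TCP to the fingertips, in m); z points along the fingers, y is the line along which they close (so a half turn about z gives the same grasp; the last joint's range is limited). The gripper opens to 85 mm and grips with 20 to 120 N. Pads are 22 mm wide; open, the fingers measure 114 mm over their backs; the gripper's body (76 mm by 85 mm) begins 54 mm behind the grasp point. The pads swing forward as they close: fully open they stand 13 mm farther back than shut.
Start: joints at [1.099, 0.158, 1.597, -0, 1.386, -0.21], TCP at [0.149, 0.555, 0.239] pointing down, gripper open.
Joint ranges: [-2.91, 2.91], [-0.94, 2.29], [0.18, 2.7], [-1.29, 4.43], [0.17, 2.64], [-3, 3]. Speed limits (rad/s): [2.57, 2.57, 3.14, 3.14, 3.14, 3.14].

## Interface

Orientations are given as a unit quaternion [x, y, z, w].
In Python, from station import status, snapshot, close_job, ctrl gives the robot as it stands.
- The arm moves only by the shell command python3 -m inch 'ROWS' [FORCE]. ROWS is a JSON object of lists of equal length, an entry for each row: "offset": the shift along the tool's x, y, z in units of 250 mm (1.0 is 250 mm), a list of three; "twist": the turn, a rotation vector about the tool's x, y, z in units of 180 degrees (1.0 is 180 degrees), a list of three; "gripper": the closure, from -1 (fully open) to 1 (shut). A call has 1 to 8 rows; each row is the pose to reach, as a shift and turn from the pose commanded when the call began, along the tool's axes at that moment, turning the shorter way round; what a row does not reach only later rows make up. A row lasts 1/8 s, in which the tool goes at most 62.5 mm and 10.7 degrees, less where a joint would pass 70% of its speed; a pose out of reach is approached as far as the arm can. A call with a number of a shift or a turn outside -1 to 1 is refused whole. A call with a gripper value outside its range is refused whole. The fingers move at their own pace and stop on an object; FORCE is the grip in N (left out, the last holds). Time passes only in rows, so rows that repeat a pose let the fingers close. It gives the time, the measured TCP pose, the force, the opening and the grip force at its end, in the units of the state.
- status.state(): the state, without advancing time (a new reading comes with each control period).
- snapshot(name): name is "scene" or "top" or "wrist"; returns a dict with "frame" (420x560x3 uint8, blue, green, red), "fovy" (degrees; the focal length in pixels is half the picture's height over the tangent of half this angle, whatever the lens; pixels are square), "cx", "cy" (the principal point, pixels), "R" (3x3) and "t" (3): a world point X has camera coordinates R X + t; the wrist camera has in their place "tool_from_camera" (4x4, takes a point from camera to tool coordinates, whose origin is the TCP and whose axes are the flange's). Camera axes: x right, y down, z forward; pixel columns grow to the right and rows downward; lengths in m; the calibration is good to about 2 mm. The wrist camera is an equidistant fisheye: a pixel r from the principal point sees the ray r / f radians off the axis. A picture is of the moment at which its call begins: read the wrist's pose just before it. There is no depth.
- close_job(): hands the job in; it is judged then, once.
The state is a dict: "time": time; "joint_positions": joint angles; "qvel": joint speeds; "effort": joint torques, N m; "position": TCP position; "eef_rot": TCP orientation; "ft_force": force on the tool from outside, world axes, zero at the start; "moment": the same for the moment, N m; "width": finger opening in m; "grip_force": force on a finger pad.
Only numpy, scipy, OpenCV 4.12 (cv2) and the standard library are available. Lean on these libraries where they do the work, as an engineer would, in place of code of your own. Each camera call takes 0.05 s, during which the arm holds its last target. There are 200 camera calls.

## Working session

There is one attempt and no reset: what is moved stays moved. The work goes in short steps, Python scripts to look and compute and a shell command to move; the robot and the scene stay as the last step left them, time stands still between calls to the robot, and variables do not carry over. Pictures are saved under pics/ and viewed, at most 14 in all, crops included, and the job is handed in when it is done.

```bash
ls; mkdir -p pics; python3 - <<'E'
from station import status,snapshot,ctrl
import cv2,pickle
s=status.state();print(s,ctrl.tips_ahead)
d={}
for n in("scene","top","wrist"):
    d[n]=snapshot(n);cv2.imwrite(f"pics/{n}0.png",d[n]["frame"])
    print(n,{k:v for k,v in d[n].items() if k!="frame"})
pickle.dump((s,d),open("first.pkl","wb"))
E
```

```text
pics
{'time': 0.0, 'joint_positions': array([ 1.09885336e+00,  1.59055600e-01,  1.59828633e+00,  2.00394838e-05,
        1.38618975e+00, -2.10134752e-01]), 'qvel': array([ 0.00039259,  0.00019847, -0.00047612, -0.00120167,  0.00031746,
        0.00065077]), 'effort': array([-1.78790688e-03, -3.95989251e+01, -3.31434953e+01, -2.36431824e-04,
        8.07017845e-03,  8.87519263e-06]), 'position': array([0.14857909, 0.55484699, 0.23828611]), 'eef_rot': array([ 1.30532337e-01,  9.91443578e-01, -9.10381981e-04, -3.33549686e-04]), 'ft_force': array([ 0.07179204,  0.65211475, -0.14349305]), 'moment': array([-0.02469041, -0.00172683, -0.01556003]), 'grip_force': 0.0, 'width': 0.0852197774986234} 0.008
scene {'fovy': 57.31276726702997, 'cx': 282.55494044232626, 'cy': 209.80906713256104, 'R': array([[-0.27616148,  0.96110629, -0.00308764],
       [ 0.82176971,  0.23445646, -0.51935028],
       [-0.4984269 , -0.14596187, -0.85455588]]), 't': array([ 0.23066048, -0.42240429,  1.18584163])}
top {'fovy': 43.472065690162054, 'cx': 279.19082359176696, 'cy': 204.5238091305823, 'R': array([[ 0.00743305, -0.99977902,  0.01966356],
       [-0.9947265 , -0.00940419, -0.10213102],
       [ 0.10229337, -0.01880072, -0.99457659]]), 't': array([-0.07712952,  0.593066  ,  1.04936522])}
wrist {'fovy': 65.70646984690485, 'cx': 273.85543109940966, 'cy': 212.60198100236968, 'tool_from_camera': array([[ 4.77598023e-04, -9.60107138e-01, -2.79632000e-01,
         7.10169690e-02],
       [ 9.99999714e-01,  2.94470459e-04,  6.96896982e-04,
        -9.61671163e-04],
       [-5.86752404e-04, -2.79632253e-01,  9.60107004e-01,
        -1.33654701e-01],
       [ 0.00000000e+00,  0.00000000e+00,  0.00000000e+00,
         1.00000000e+00]])}
```

View pics/top0.png

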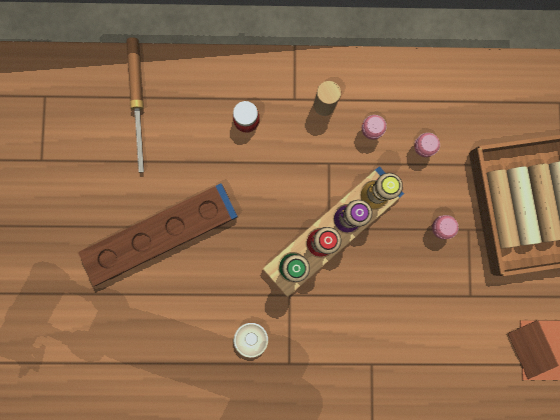

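View pics/scene0.png

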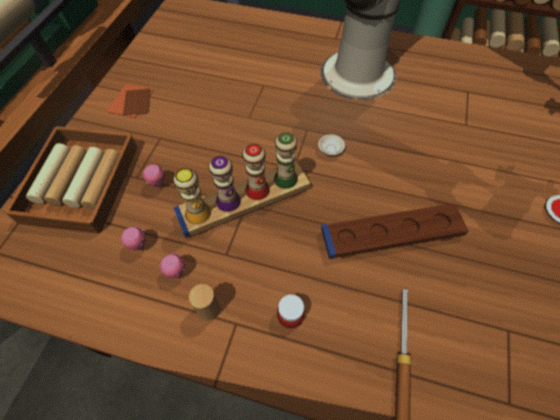

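The top view shows the bodies from the blue end as yellow (390,185), purple (359,212), red (327,240) and green (296,267). The dark board's cups from its blue end are at (208,209), (175,226), (141,242) and (108,258). The scene view agrees. Next I'll refine these positions with both cameras.

```bash
cat > h.py <<'E'
import numpy as np,cv2,pickle
from scipy.spatial.transform import Rotation as Ro
def K(c):
    f=210/np.tan(np.radians(c["fovy"]/2)); return np.array([[f,0,c["cx"]],[0,f,c["cy"]],[0,0,1]])
def onplane(c,uv,z):
    d=c["R"].T@np.linalg.inv(K(c))@np.array([uv[0],uv[1],1.]); o=-c["R"].T@c["t"]
    return (o+d*(z-o[2])/d[2])[:2]
def proj(c,X):
    p=K(c)@(c["R"]@np.asarray(X)+c["t"]); return p[:2]/p[2]
E
python3 - <<'E'
from h import *
s,d=pickle.load(open("first.pkl","rb"))
seed=dict(yellow=[(390,185),(185,175)],purple=[(359,212),(221,161)],red=[(327,240),(254,151)],green=[(296,268),(286,139)])
for n,p in seed.items():
    for c,uv in zip(("top","scene"),p):
        f=d[c]["frame"]; hsv=cv2.cvtColor(f,cv2.COLOR_BGR2HSV)
        r=11 if c=="top" else 9
        sub=hsv[uv[1]-r:uv[1]+r+1,uv[0]-r:uv[0]+r+1]
        h=sub[...,0].astype(int);hue=dict(yellow=28,purple=140,red=178,green=70)[n]
        m=(np.minimum(abs(h-hue),180-abs(h-hue))<(6 if n=="yellow" else 16))&(sub[...,1]>110)
        ys,xs=np.nonzero(m); q=(uv[0]-r+(xs.min()+xs.max())/2,uv[1]-r+(ys.min()+ys.max())/2)
        print(n,c,q,xs.ptp() if hasattr(xs,'ptp') else np.ptp(xs),np.ptp(ys),onplane(d[c],q,.176).round(4))
a=d["top"]["frame"][175:300,70:245];b=d["scene"]["frame"][195:265,315:475]
A=cv2.resize(a,None,fx=4.4,fy=4.4,interpolation=cv2.INTER_CUBIC);cv2.imwrite("pics/c1.png",A[:600])
B=d["top"]["frame"][160:300,255:410];cv2.imwrite("pics/c2.png",cv2.resize(B,None,fx=4,fy=4,interpolation=cv2.INTER_CUBIC))
# rough cups
for uv in[(208,209),(175,226),(141,242),(108,258)]:print(onplane(d["top"],uv,.032).round(4))
E
```

```text
yellow top (np.float64(390.0), np.float64(184.5)) 16 15 [ 0.6167 -0.2674]
yellow scene (np.float64(184.0), np.float64(175.0)) 16 12 [ 0.6168 -0.2668]
purple top (np.float64(359.0), np.float64(212.0)) 16 16 [ 0.5668 -0.2114]
purple scene (np.float64(219.0), np.float64(162.0)) 14 10 [ 0.5669 -0.2114]
red top (np.float64(326.0), np.float64(238.5)) 20 19 [ 0.5193 -0.1525]
red scene (np.float64(254.0), np.float64(151.0)) 18 18 [ 0.5198 -0.1518]
green top (np.float64(294.5), np.float64(267.0)) 19 20 [ 0.4689 -0.0971]Traceback (most recent call last):
  File "<stdin>", line 11, in <module>
    return umr_minimum(a, axis, None, out, keepdims, initial, where)
ValueError: zero-size array to reduction operation minimum which has no identity
```

```bash
python3 - <<'E'
from h import *
s,d=pickle.load(open("first.pkl","rb"))
T=d["top"]
A=T["frame"][160:300,70:245];A=cv2.resize(A,None,fx=4,fy=4,interpolation=cv2.INTER_CUBIC)
B=T["frame"][160:300,255:410];B=cv2.resize(B,None,fx=4,fy=4,interpolation=cv2.INTER_CUBIC)
cups0=np.array([onplane(T,uv,.032) for uv in[(208,209),(175,226),(141,242),(108,258)]])
# refine: least squares for centre & heading
def fit(P):
    k=np.array([112.5,37.5,-37.5,-112.5])/1e3; c=P.mean(0); v=((P-c)*k[:,None]).sum(0); v/=np.linalg.norm(v)
    return c,v,c+k[:,None]*v
c,v,cups=fit(cups0);print("lac",c,v,(cups0-cups).round(4).tolist(),cups.round(4).tolist())
for p in cups:
    for z,r,col in((.032,.019,(0,255,0)),):
        q=np.array([proj(T,[p[0]+r*np.cos(a),p[1]+r*np.sin(a),z]) for a in np.linspace(0,6.28,40)])
        cv2.polylines(A,[np.int32((q-[70,160]+.5)*4)],True,col,1)
w=np.array([v[1],-v[0]])
q=np.array([proj(T,[*(c+a*v+b*w),.032]) for a,b in((.16,.038),(.16,-.038),(-.16,-.038),(-.16,.038))])
cv2.polylines(A,[np.int32((q-[70,160]+.5)*4)],True,(0,255,255),1)
H=np.array([[.6167,-.2671],[.5668,-.2114],[.5195,-.1522],[.4689,-.0971]])
c,v,F=fit(H);print("body",c,v,(H-F).round(4).tolist(),F.round(4).tolist())
for p in F:
    for z,r in((.176,.020),(.165,.024)):
        q=np.array([proj(T,[p[0]+r*np.cos(a),p[1]+r*np.sin(a),z]) for a in np.linspace(0,6.28,40)])
        cv2.polylines(B,[np.int32((q-[255,160]+.5)*4)],True,(255,255,0),1)
cv2.imwrite("pics/c1.png",A);cv2.imwrite("pics/c2.png",B)
E
```

```text
lac [0.53186085 0.17300029] [ 0.45138974 -0.8923269 ] [[0.0004, 0.0006], [-0.0011, -0.0001], [-0.0002, 0.0007], [0.0009, -0.0012]] [[0.5826, 0.0726], [0.5488, 0.1395], [0.5149, 0.2065], [0.4811, 0.2734]]
body [ 0.542975 -0.18195 ] [ 0.65294752 -0.75740315] [[0.0003, 0.0001], [-0.0007, -0.001], [0.001, 0.0013], [-0.0006, -0.0004]] [[0.6164, -0.2672], [0.5675, -0.2104], [0.5185, -0.1535], [0.4695, -0.0967]]
```

View pics/c1.png

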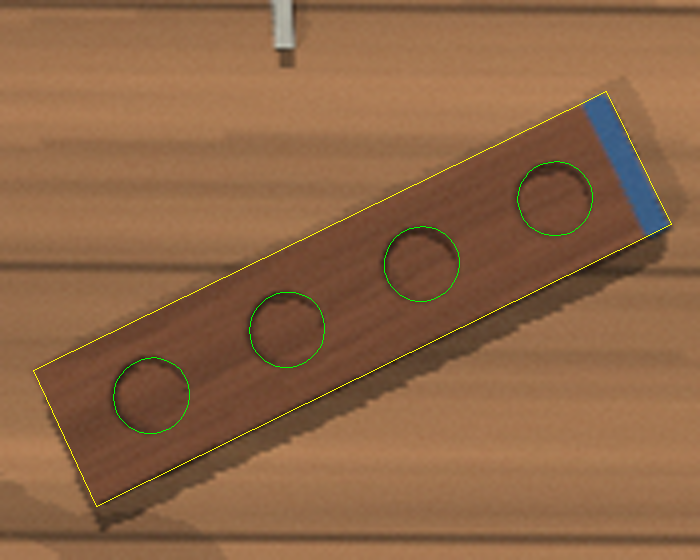

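View pics/c2.png

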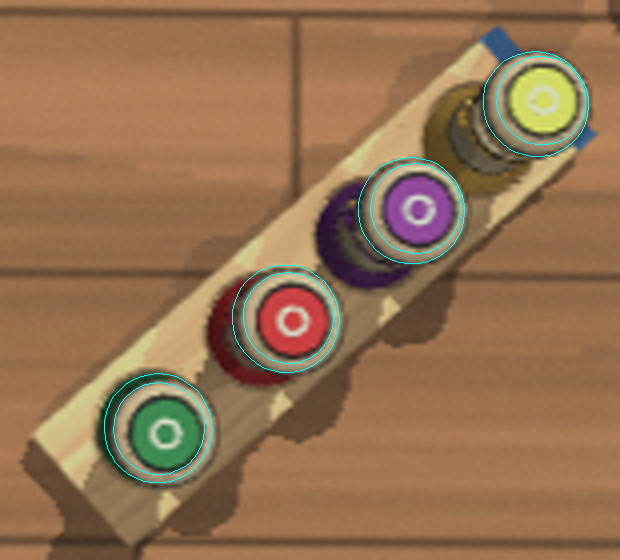

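The dark-board overlay fits the rims exactly, so cup positions are good. Crown centres in the crop are yellow (543,101), purple (418,210), red (293,321) and green (166,434), slightly off my drawn circles, so I'll use these readings. Now a helper to work out the moves.

```bash
cat >> h.py <<'E'
CUP=dict(yellow=(.5826,.0726),purple=(.5488,.1395),red=(.5149,.2065),green=(.4811,.2734))
LV=(.4514,-.8923)
def plan(xy,z,v=None):
    """print shift/twist from the present pose to TCP xy,z pointing down, closing across row direction v"""
    from station import status
    s=status.state(); R=Ro.from_quat(s["eef_rot"]).as_matrix()
    off=R.T@(np.array([*xy,z])-s["position"])/.25
    Rt=R
    if v is not None:
        x=np.array([*v,0]); x/=np.linalg.norm(x)
        if x@R[:,0]<0:x=-x
        zz=np.array([0,0,-1.]); Rt=np.column_stack([x,np.cross(zz,x),zz])
    tw=Ro.from_matrix(R.T@Rt).as_rotvec()/np.pi
    print("t",s["time"],"pos",s["position"].round(4),"w",round(s["width"],4),"off",off.round(3),"tw",tw.round(3),"q6",s["joint_positions"][5].round(2))
E
python3 - <<'E'
from h import *
s,d=pickle.load(open("first.pkl","rb"));T=d["top"]
H=np.array([onplane(T,(u/4-.5+255,w/4-.5+160),.176) for u,w in((543,101),(418,210),(293,321),(166,434))])
v=H[0]-H[3];print(H.round(4).tolist(),np.linalg.norm(np.diff(H,axis=0),axis=1),v/np.linalg.norm(v))
plan(H[3],.24,v)
E
```

```text
[[0.6162, -0.2678], [0.5668, -0.2114], [0.5171, -0.1556], [0.4671, -0.0997]] [0.075075   0.07469109 0.07495539] [ 0.66345393 -0.74821713]
t 0.15 pos [0.1486 0.555  0.2385] w 0.0855 off [-1.908 -2.2   -0.003] tw [-0.     0.     0.186] q6 -0.21
```

```bash
python3 -m inch '{"offset":[[-0.22,-0.22,0],[-0.44,-0.48,0],[-0.66,-0.74,0],[-0.9,-1,0],[-0.9,-1,0],[-0.9,-1,0],[-0.9,-1,0]],"twist":[[0,0,0.05],[0,0,0.1],[0,0,0.15],[0,0,0.186],[0,0,0.186],[0,0,0.186],[0,0,0.186]],"gripper":[-1,-1,-1,-1,-1,-1,-1]}' 30; python3 -c "
from h import *
plan((.4671,-.0997),.24,(.6635,-.7482))"
```

```text
time: 1.02
position: [0.302, 0.2546, 0.2392]
eef_rot: [0.412, 0.911, 0.0, 0.0]
ft_force: [-0.5, 0.7, 0.2]
width: 0.0856
grip_force: 0.0
t 1.025 pos [0.302  0.2546 0.2392] w 0.0856 off [-1.501 -0.44  -0.003] tw [ 0.     0.    -0.001] q6 -0.33
```

```bash
python3 -m inch '{"offset":[[-0.25,-0.07,0],[-0.48,-0.14,0],[-0.71,-0.21,0],[-0.95,-0.28,0],[-0.95,-0.28,0],[-0.95,-0.28,0]],"twist":[[0,0,0],[0,0,0],[0,0,0],[0,0,0],[0,0,0],[0,0,0]],"gripper":[-1,-1,-1,-1,-1,-1]}' 30 >/dev/null;  python3 -m inch '{"offset":[[-0.2,-0.06,0],[-0.4,-0.11,0],[-0.55,-0.16,0],[-0.55,-0.16,0],[-0.55,-0.16,0]],"twist":[[0,0,0],[0,0,0],[0,0,0],[0,0,0],[0,0,0]],"gripper":[-1,-1,-1,-1,-1]}'; python3 - <<'E'
from h import *
from station import snapshot
plan((.4671,-.0997),.24,(.6635,-.7482))
cv2.imwrite("pics/w1.png",snapshot("wrist")["frame"])
E
```

```text
time: 2.4
position: [0.4674, -0.0958, 0.239]
eef_rot: [0.409, 0.912, 0.0, -0.001]
ft_force: [-0.1, 0.0, -0.5]
width: 0.0853
grip_force: 0.0
t 2.4 pos [ 0.4674 -0.0958  0.239 ] w 0.0853 off [-0.011 -0.011 -0.004] tw [ 0.    -0.     0.001] q6 -1.18
```

View pics/w1.png

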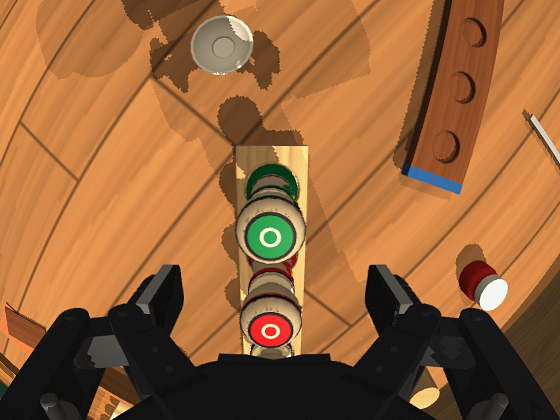

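The green crown is at (270,237) between the jaws and the red crown behind it at (270,331). I'll check the centring by ray.

```bash
cat >> h.py <<'E'
def wristxy(w,s,uv,z):
    f=210/np.tan(np.radians(w["fovy"]/2)); p=np.array([uv[0]-w["cx"],uv[1]-w["cy"]]); r=np.hypot(*p); a=r/f
    ray=np.array([*(p/r*np.sin(a)),np.cos(a)]); M=w["tool_from_camera"]; R=Ro.from_quat(s["eef_rot"]).as_matrix()
    d=R@M[:3,:3]@ray; o=s["position"]+R@M[:3,3]; return (o+d*(z-o[2])/d[2])[:2]
E
python3 - <<'E'
from h import *
from station import status,snapshot
s=status.state();w=snapshot("wrist")
print(wristxy(w,s,(270,237),.176),wristxy(w,s,(270,331),.176))
plan((.4671,-.0997),.145,(.6635,-.7482))
E
```

```text
[ 0.46716709 -0.10019622] [ 0.5168302  -0.15647705]
t 2.5 pos [ 0.4674 -0.096   0.2392] w 0.0853 off [-0.01  -0.011  0.377] tw [ 0.    -0.     0.001] q6 -1.18
```

```bash
python3 -m inch '{"offset":[[-0.01,-0.011,0.1],[-0.01,-0.011,0.22],[-0.01,-0.011,0.32],[-0.01,-0.011,0.377],[-0.01,-0.011,0.377],[-0.01,-0.011,0.377]],"twist":[[0,0,0],[0,0,0],[0,0,0],[0,0,0],[0,0,0],[0,0,0]],"gripper":[-1,-1,-1,-1,-1,-1]}' 30; python3 -m inch '{"offset":[[0,0,0],[0,0,0],[0,0,0],[0,0,0],[0,0,0],[0,0,0],[0,0,0],[0,0,0]],"twist":[[0,0,0],[0,0,0],[0,0,0],[0,0,0],[0,0,0],[0,0,0],[0,0,0],[0,0,0]],"gripper":[-0.4,0,0.2,1,1,1,1,1]}' 30
```

```text
time: 3.25
position: [0.468, -0.1018, 0.1462]
eef_rot: [0.41, 0.912, -0.0, 0.001]
ft_force: [-0.2, -0.4, 0.5]
width: 0.0855
grip_force: 0.0
time: 4.25
position: [0.4679, -0.1019, 0.1458]
eef_rot: [0.411, 0.912, 0.0, 0.001]
ft_force: [0.9, 0.8, 5.2]
width: 0.0472
grip_force: 30.9
```

```bash
python3 -m inch '{"offset":[[0,0,-0.04],[0,0,-0.12],[0,0,-0.25],[0,0,-0.38],[0,0,-0.38],[0,0,-0.38]],"twist":[[0,0,0],[0,0,0],[0,0,0],[0,0,0],[0,0,0],[0,0,0]],"gripper":[1,1,1,1,1,1]}' ; python3 - <<'E'
from h import *
from station import snapshot
plan(CUP["green"],.24,LV)
cv2.imwrite("pics/s2.png",snapshot("scene")["frame"])
E
```

```text
time: 5.0
position: [0.4666, -0.1015, 0.2389]
eef_rot: [0.411, 0.912, -0.0, -0.001]
ft_force: [0.2, 0.9, -0.9]
width: 0.0472
grip_force: 30.9
t 5.0 pos [ 0.4666 -0.1015  0.2389] w 0.0472 off [ 1.084  1.037 -0.003] tw [-0.    -0.001  0.082] q6 -1.19
```

View pics/s2.png

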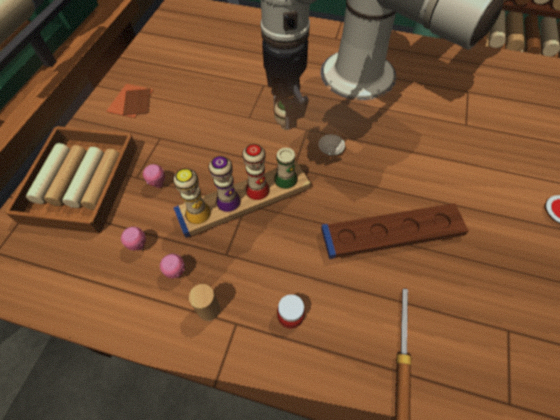

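The green head hangs in the jaws at about (285,108), and the green body still stands at (286,168). I'll carry the head to cup 4.

```bash
python3 -m inch '{"offset":[[0.1,0.1,0],[0.26,0.25,0],[0.42,0.41,0],[0.58,0.56,0],[0.74,0.72,0],[0.9,0.87,0],[0.98,0.94,0],[0.98,0.94,0]],"twist":[[0,0,0.02],[0,0,0.04],[0,0,0.06],[0,0,0.082],[0,0,0.082],[0,0,0.082],[0,0,0.082],[0,0,0.082]],"gripper":[1,1,1,1,1,1,1,1]}' >/dev/null; python3 -c "
from h import *
plan(CUP['green'],.07,LV)"
```

```text
t 6.05 pos [0.4795 0.2388 0.2381] w 0.0474 off [0.12  0.071 0.672] tw [-0.001 -0.     0.001] q6 -0.23
```

```bash
python3 -m inch '{"offset":[[0.12,0.07,0.05],[0.12,0.07,0.2],[0.12,0.07,0.38],[0.12,0.07,0.54],[0.12,0.07,0.64],[0.12,0.07,0.67],[0.12,0.07,0.67],[0.12,0.07,0.67]],"twist":[[0,0,0],[0,0,0],[0,0,0],[0,0,0],[0,0,0],[0,0,0],[0,0,0],[0,0,0]],"gripper":[1,1,1,1,1,1,1,1]}' ; python3 - <<'E'
from h import *
from station import snapshot
plan(CUP["green"],.051,LV)
cv2.imwrite("pics/w3.png",snapshot("wrist")["frame"])
E
```

```text
time: 7.05
position: [0.484, 0.2722, 0.0739]
eef_rot: [0.524, 0.851, 0.001, 0.001]
ft_force: [-0.2, 0.0, 0.0]
width: 0.047
grip_force: 31.0
t 7.05 pos [0.484  0.2722 0.0739] w 0.047 off [ 0.01  -0.008  0.092] tw [ 0.001  0.    -0.001] q6 -0.17
```

View pics/w3.png

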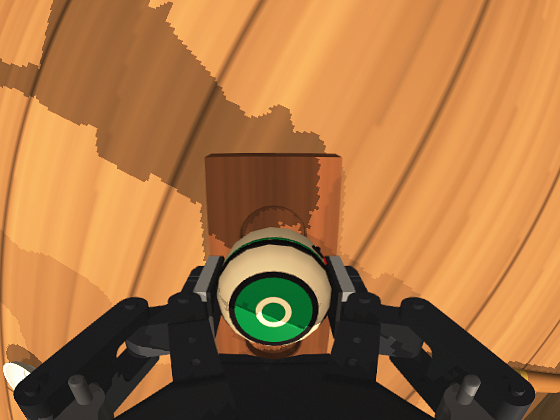

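The green head sits upright in the jaws (crown at 273,312), centred over the board with its cup rim showing at (272,212). I'll lower it gently.

```bash
python3 -m inch '{"offset":[[0.01,-0.008,0],[0.01,-0.008,0.03],[0.01,-0.008,0.06],[0.01,-0.008,0.08],[0.01,-0.008,0.088],[0.01,-0.008,0.088],[0.01,-0.008,0.088]],"twist":[[0,0,0],[0,0,0],[0,0,0],[0,0,0],[0,0,0],[0,0,0],[0,0,0]],"gripper":[1,1,1,1,1,1,1]}' ; python3 -c "
from h import *
plan(CUP['green'],.051,LV)"
```

```text
time: 7.98
position: [0.4796, 0.2734, 0.0508]
eef_rot: [0.524, 0.852, -0.001, -0.0]
ft_force: [-2.7, -1.0, 5.6]
width: 0.0472
grip_force: 31.4
t 7.975 pos [0.4796 0.2734 0.0508] w 0.0472 off [-0.003  0.005 -0.001] tw [-0. -0. -0.] q6 -0.17
```

```bash
python3 -m inch '{"offset":[[0,0,0],[0,0,0],[0,0,0],[0,0,0],[0,0,0],[0,0,-0.1],[0,0,-0.25],[0,0,-0.45]],"twist":[[0,0,0],[0,0,0],[0,0,0],[0,0,0],[0,0,0],[0,0,0],[0,0,0],[0,0,0]],"gripper":[0,-0.3,-1,-1,-1,-1,-1,-1]}'; python3 -m inch '{"offset":[[0,0,-0.2],[0,0,-0.4],[0,0,-0.4]],"twist":[[0,0,0],[0,0,0],[0,0,0]],"gripper":[-1,-1,-1]}'>/dev/null; python3 - <<'E'
from h import *
from station import snapshot
plan((.5171,-.1556),.24,(.6635,-.7482))
cv2.imwrite("pics/s4.png",snapshot("scene")["frame"])
E
```

```text
time: 8.98
position: [0.479, 0.2732, 0.163]
eef_rot: [0.524, 0.852, -0.001, -0.001]
ft_force: [0.3, 0.8, -0.0]
width: 0.0852
grip_force: 0.0
t 9.35 pos [0.4826 0.2743 0.2685] w 0.0849 off [-1.598 -0.652  0.11 ] tw [ 0.003  0.001 -0.082] q6 -0.17
```

View pics/s4.png

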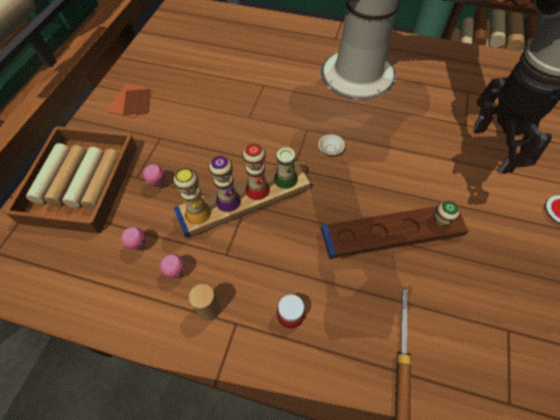

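The green head stands upright in cup 4 at (447,212) and the bodies are undisturbed. Red is next.

```bash
python3 -m inch '{"offset":[[-0.22,-0.09,0],[-0.44,-0.18,0],[-0.66,-0.27,0],[-0.88,-0.36,0.02],[-1,-0.41,0.04],[-1,-0.41,0.04]],"twist":[[0,0,-0.02],[0,0,-0.04],[0,0,-0.06],[0,0,-0.082],[0,0,-0.082],[0,0,-0.082]],"gripper":[-1,-1,-1,-1,-1,-1]}' 30 >/dev/null; python3 -c "
from h import *
plan((.5171,-.1556),.24,(.6635,-.7482))"
```

```text
t 10.15 pos [0.5    0.0024 0.2506] w 0.0855 off [-0.52  -0.366  0.042] tw [-0.001 -0.001 -0.001] q6 -0.96
```

```bash
python3 -m inch '{"offset":[[-0.2,-0.14,0],[-0.4,-0.28,0],[-0.52,-0.366,0.04],[-0.52,-0.366,0.04],[-0.52,-0.366,0.04]],"twist":[[0,0,0],[0,0,0],[0,0,0],[0,0,0],[0,0,0]],"gripper":[-1,-1,-1,-1,-1]}' >/dev/null; python3 -c "
from h import *
plan((.5171,-.1556),.145,(.6635,-.7482))"
```

```text
t 10.775 pos [ 0.5186 -0.1523  0.2423] w 0.0854 off [-0.007 -0.013  0.389] tw [ 0.    -0.001  0.   ] q6 -1.24
```

```bash
python3 -m inch '{"offset":[[-0.004,-0.007,0.1],[-0.004,-0.007,0.22],[-0.004,-0.007,0.32],[-0.004,-0.007,0.38],[-0.004,-0.007,0.385],[-0.004,-0.007,0.385]],"twist":[[0,0,0],[0,0,0],[0,0,0],[0,0,0],[0,0,0],[0,0,0]],"gripper":[-1,-1,-1,-1,-1,-1]}' 30; python3 -c "
from h import *
plan((.5171,-.1556),.145,(.6635,-.7482))"
```

```text
time: 11.52
position: [0.5188, -0.1557, 0.1479]
eef_rot: [0.41, 0.912, -0.0, 0.001]
ft_force: [0.2, 0.1, 0.2]
width: 0.0854
grip_force: 0.0
t 11.525 pos [ 0.5188 -0.1557  0.1479] w 0.0854 off [ 0.005 -0.005  0.011] tw [ 0.     0.001 -0.   ] q6 -1.24
```

Good alignment, so close and lift.

```bash
python3 -m inch '{"offset":[[0.003,-0.003,0.004],[0.003,-0.003,0.004],[0.003,-0.003,0.004],[0.003,-0.003,0.004],[0.003,-0.003,0.004],[0.003,-0.003,0.004],[0.003,-0.003,0.004],[0.003,-0.003,0.004]],"twist":[[0,0,0],[0,0,0],[0,0,0],[0,0,0],[0,0,0],[0,0,0],[0,0,0],[0,0,0]],"gripper":[-0.4,0,0.2,1,1,1,1,1]}' 30;python3 -m inch '{"offset":[[0,0,-0.04],[0,0,-0.12],[0,0,-0.25],[0,0,-0.38],[0,0,-0.38],[0,0,-0.38]],"twist":[[0,0,0],[0,0,0],[0,0,0],[0,0,0],[0,0,0],[0,0,0]],"gripper":[1,1,1,1,1,1]}' ; python3 -c "
from h import *
plan(CUP['red'],.24,LV)"
```

```text
time: 12.52
position: [0.5176, -0.156, 0.1466]
eef_rot: [0.411, 0.912, -0.0, 0.001]
ft_force: [-0.7, 0.9, 5.9]
width: 0.0469
grip_force: 31.2
time: 13.28
position: [0.5164, -0.1553, 0.2396]
eef_rot: [0.411, 0.912, 0.0, -0.001]
ft_force: [0.6, -1.1, -0.6]
width: 0.0467
grip_force: 31.0
t 13.275 pos [ 0.5164 -0.1553  0.2396] w 0.0467 off [ 1.088  0.955 -0.   ] tw [-0.    -0.001  0.082] q6 -1.24
```

```bash
python3 -m inch '{"offset":[[0.1,0.09,0],[0.26,0.23,0],[0.42,0.37,0],[0.58,0.51,0],[0.74,0.65,0],[0.9,0.79,0],[0.99,0.87,0],[0.99,0.87,0]],"twist":[[0,0,0.02],[0,0,0.04],[0,0,0.06],[0,0,0.082],[0,0,0.082],[0,0,0.082],[0,0,0.082],[0,0,0.082]],"gripper":[1,1,1,1,1,1,1,1]}' >/dev/null; python3 -c "
from h import *
plan(CUP['red'],.07,LV)"
```

```text
t 14.275 pos [0.5144 0.1755 0.2387] w 0.0468 off [0.109 0.06  0.675] tw [-0.001 -0.     0.001] q6 -0.36
```

```bash
python3 -m inch '{"offset":[[0.105,0.06,0.05],[0.105,0.06,0.2],[0.105,0.06,0.38],[0.105,0.06,0.54],[0.105,0.06,0.64],[0.105,0.06,0.67],[0.105,0.06,0.67],[0.105,0.06,0.67]],"twist":[[0,0,0],[0,0,0],[0,0,0],[0,0,0],[0,0,0],[0,0,0],[0,0,0],[0,0,0]],"gripper":[1,1,1,1,1,1,1,1]}' ; python3 -c "
from h import *
plan(CUP['red'],.051,LV)"
```

```text
time: 15.28
position: [0.5185, 0.2039, 0.0747]
eef_rot: [0.524, 0.851, 0.001, 0.001]
ft_force: [-0.2, 0.8, -1.3]
width: 0.0467
grip_force: 31.1
t 15.275 pos [0.5185 0.2039 0.0747] w 0.0467 off [ 0.016 -0.008  0.095] tw [ 0.001  0.    -0.   ] q6 -0.31
```

```bash
python3 -m inch '{"offset":[[0.014,-0.005,0],[0.014,-0.005,0.03],[0.014,-0.005,0.06],[0.014,-0.005,0.08],[0.014,-0.005,0.09],[0.014,-0.005,0.09],[0.014,-0.005,0.09]],"twist":[[0,0,0],[0,0,0],[0,0,0],[0,0,0],[0,0,0],[0,0,0],[0,0,0]],"gripper":[1,1,1,1,1,1,1]}' ; python3 -c "
from h import *
plan(CUP['red'],.051,LV)"
```

```text
time: 16.15
position: [0.5143, 0.2064, 0.0516]
eef_rot: [0.524, 0.852, -0.001, -0.001]
ft_force: [-5.6, -2.7, 8.7]
width: 0.0469
grip_force: 31.9
t 16.15 pos [0.5143 0.2064 0.0516] w 0.0469 off [-0.001  0.002  0.002] tw [-0.001 -0.    -0.   ] q6 -0.3
```

```bash
python3 -m inch '{"offset":[[0,0,0],[0,0,0],[0,0,0],[0,0,0],[0,0,0],[0,0,-0.1],[0,0,-0.25],[0,0,-0.45]],"twist":[[0,0,0],[0,0,0],[0,0,0],[0,0,0],[0,0,0],[0,0,0],[0,0,0],[0,0,0]],"gripper":[0,-0.3,-1,-1,-1,-1,-1,-1]}'; python3 -m inch '{"offset":[[0,0,-0.2],[0,0,-0.3],[0,0,-0.3]],"twist":[[0,0,0],[0,0,0],[0,0,0]],"gripper":[-1,-1,-1]}'>/dev/null; python3 -c "
from h import *
plan((.5668,-.2114),.24,(.6635,-.7482))"
```

```text
time: 17.15
position: [0.5136, 0.2063, 0.1632]
eef_rot: [0.524, 0.852, -0.001, -0.001]
ft_force: [0.7, 0.3, 0.5]
width: 0.0853
grip_force: 0.0
t 17.525 pos [0.5161 0.2068 0.2407] w 0.0853 off [-1.585 -0.572  0.002] tw [ 0.001  0.001 -0.082] q6 -0.3
```

```bash
python3 -m inch '{"offset":[[-0.22,-0.08,-0.03],[-0.44,-0.16,-0.03],[-0.66,-0.24,-0.03],[-0.88,-0.32,-0.03],[-1,-0.36,-0.03],[-1,-0.36,-0.03]],"twist":[[0,0,-0.02],[0,0,-0.04],[0,0,-0.06],[0,0,-0.082],[0,0,-0.082],[0,0,-0.082]],"gripper":[-1,-1,-1,-1,-1,-1]}' 30 >/dev/null; python3 -c "
from h import *
plan((.5668,-.2114),.24,(.6635,-.7482))"
```

```text
t 18.275 pos [ 0.5461 -0.059   0.2434] w 0.0849 off [-0.513 -0.34   0.013] tw [-0.001 -0.001 -0.001] q6 -1.05
```

```bash
python3 -m inch '{"offset":[[-0.2,-0.14,0],[-0.4,-0.27,0],[-0.51,-0.335,0.01],[-0.51,-0.335,0.01],[-0.51,-0.335,0.01],[-0.51,-0.335,0.01]],"twist":[[0,0,0],[0,0,0],[0,0,0],[0,0,0],[0,0,0],[0,0,0]],"gripper":[-1,-1,-1,-1,-1,-1]}' >/dev/null; python3 -c "
from h import *
plan((.5668,-.2114),.145,(.6635,-.7482))"
```

```text
t 19.025 pos [ 0.5687 -0.2064  0.2431] w 0.0853 off [-0.01  -0.019  0.392] tw [ 0. -0.  0.] q6 -1.27
```

```bash
python3 -m inch '{"offset":[[-0.006,-0.014,0.1],[-0.006,-0.014,0.22],[-0.006,-0.014,0.32],[-0.006,-0.014,0.38],[-0.006,-0.014,0.39],[-0.006,-0.014,0.39]],"twist":[[0,0,0],[0,0,0],[0,0,0],[0,0,0],[0,0,0],[0,0,0]],"gripper":[-1,-1,-1,-1,-1,-1]}' 30; python3 -c "
from h import *
plan((.5668,-.2114),.145,(.6635,-.7482))"
```

```text
time: 19.77
position: [0.5676, -0.2117, 0.1468]
eef_rot: [0.41, 0.912, -0.0, 0.001]
ft_force: [0.9, -0.0, -0.7]
width: 0.0853
grip_force: 0.0
t 19.775 pos [ 0.5676 -0.2117  0.1468] w 0.0853 off [ 0.003 -0.002  0.007] tw [ 0.  0. -0.] q6 -1.28
```

```bash
python3 -m inch '{"offset":[[0,0,0],[0,0,0],[0,0,0],[0,0,0],[0,0,0],[0,0,0],[0,0,0],[0,0,0]],"twist":[[0,0,0],[0,0,0],[0,0,0],[0,0,0],[0,0,0],[0,0,0],[0,0,0],[0,0,0]],"gripper":[-0.4,0,0.2,1,1,1,1,1]}' 30;python3 -m inch '{"offset":[[0,0,-0.04],[0,0,-0.12],[0,0,-0.25],[0,0,-0.38],[0,0,-0.38],[0,0,-0.38]],"twist":[[0,0,0],[0,0,0],[0,0,0],[0,0,0],[0,0,0],[0,0,0]],"gripper":[1,1,1,1,1,1]}' ; python3 -c "
from h import *
plan(CUP['purple'],.24,LV)"
```

```text
time: 20.78
position: [0.5676, -0.2121, 0.1467]
eef_rot: [0.411, 0.912, -0.0, 0.001]
ft_force: [-0.4, -1.2, 5.8]
width: 0.0469
grip_force: 31.2
time: 21.52
position: [0.5668, -0.2114, 0.2403]
eef_rot: [0.411, 0.912, 0.0, -0.0]
ft_force: [-0.3, -0.1, -1.1]
width: 0.0471
grip_force: 30.9
t 21.525 pos [ 0.5668 -0.2114  0.2403] w 0.0471 off [1.099 0.877 0.002] tw [-0.    -0.     0.082] q6 -1.28
```

```bash
python3 -m inch '{"offset":[[0.1,0.08,0],[0.26,0.21,0],[0.42,0.34,0],[0.58,0.46,0],[0.74,0.59,0],[0.9,0.72,0],[1,0.8,0],[1,0.8,0]],"twist":[[0,0,0.02],[0,0,0.04],[0,0,0.06],[0,0,0.082],[0,0,0.082],[0,0,0.082],[0,0,0.082],[0,0,0.082]],"gripper":[1,1,1,1,1,1,1,1]}' >/dev/null; python3 -c "
from h import *
plan(CUP['purple'],.07,LV)"
```

```text
t 22.525 pos [0.5498 0.1101 0.239 ] w 0.0467 off [0.105 0.052 0.676] tw [-0.001 -0.001  0.001] q6 -0.49
```

```bash
python3 -m inch '{"offset":[[0.105,0.05,0.05],[0.105,0.05,0.2],[0.105,0.05,0.38],[0.105,0.05,0.54],[0.105,0.05,0.64],[0.105,0.05,0.67],[0.105,0.05,0.67],[0.105,0.05,0.67]],"twist":[[0,0,0],[0,0,0],[0,0,0],[0,0,0],[0,0,0],[0,0,0],[0,0,0],[0,0,0]],"gripper":[1,1,1,1,1,1,1,1]}' ; python3 -c "
from h import *
plan(CUP['purple'],.051,LV)"
```

```text
time: 23.52
position: [0.5516, 0.137, 0.0747]
eef_rot: [0.524, 0.851, 0.001, 0.001]
ft_force: [0.1, -1.5, 0.2]
width: 0.0467
grip_force: 31.0
t 23.525 pos [0.5516 0.137  0.0747] w 0.0467 off [ 0.014 -0.006  0.095] tw [ 0.001  0.    -0.   ] q6 -0.44
```

```bash
python3 -m inch '{"offset":[[0.012,-0.003,0],[0.012,-0.003,0.03],[0.012,-0.003,0.06],[0.012,-0.003,0.08],[0.012,-0.003,0.088],[0.012,-0.003,0.088],[0.012,-0.003,0.088]],"twist":[[0,0,0],[0,0,0],[0,0,0],[0,0,0],[0,0,0],[0,0,0],[0,0,0]],"gripper":[1,1,1,1,1,1,1]}' ; python3 -c "
from h import *
plan(CUP['purple'],.051,LV)"
```

```text
time: 24.4
position: [0.548, 0.1395, 0.0517]
eef_rot: [0.524, 0.852, -0.001, -0.001]
ft_force: [-3.0, -0.2, 5.6]
width: 0.047
grip_force: 31.6
t 24.4 pos [0.548  0.1395 0.0517] w 0.047 off [-0.001  0.003  0.003] tw [-0. -0. -0.] q6 -0.43
```

```bash
python3 -m inch '{"offset":[[0,0,0],[0,0,0],[0,0,0],[0,0,0],[0,0,0],[0,0,-0.1],[0,0,-0.25],[0,0,-0.45]],"twist":[[0,0,0],[0,0,0],[0,0,0],[0,0,0],[0,0,0],[0,0,0],[0,0,0],[0,0,0]],"gripper":[0,-0.3,-1,-1,-1,-1,-1,-1]}'; python3 -m inch '{"offset":[[0,0,-0.2],[0,0,-0.3],[0,0,-0.3]],"twist":[[0,0,0],[0,0,0],[0,0,0]],"gripper":[-1,-1,-1]}'>/dev/null; python3 -c "
from h import *
plan((.6162,-.2678),.24,(.6635,-.7482))"
```

```text
time: 25.4
position: [0.5474, 0.1394, 0.1637]
eef_rot: [0.524, 0.852, -0.001, -0.001]
ft_force: [0.2, -1.2, -1.2]
width: 0.0855
grip_force: 0.0
t 25.775 pos [0.5499 0.1396 0.2412] w 0.0857 off [-1.575 -0.497  0.006] tw [ 0.001  0.001 -0.082] q6 -0.43
```

```bash
python3 -m inch '{"offset":[[-0.22,-0.07,-0.02],[-0.44,-0.14,-0.02],[-0.66,-0.21,-0.02],[-0.88,-0.28,-0.02],[-1,-0.32,-0.02],[-1,-0.32,-0.02]],"twist":[[0,0,-0.02],[0,0,-0.04],[0,0,-0.06],[0,0,-0.082],[0,0,-0.082],[0,0,-0.082]],"gripper":[-1,-1,-1,-1,-1,-1]}' 30 >/dev/null; python3 -c "
from h import *
plan((.6162,-.2678),.24,(.6635,-.7482))"
```

```text
t 26.525 pos [ 0.5886 -0.1216  0.2411] w 0.0853 off [-0.512 -0.303  0.003] tw [-0.001 -0.001 -0.001] q6 -1.13
```

```bash
python3 -m inch '{"offset":[[-0.2,-0.12,0],[-0.4,-0.24,0],[-0.51,-0.302,0],[-0.51,-0.302,0],[-0.51,-0.302,0],[-0.51,-0.302,0]],"twist":[[0,0,0],[0,0,0],[0,0,0],[0,0,0],[0,0,0],[0,0,0]],"gripper":[-1,-1,-1,-1,-1,-1]}' >/dev/null; python3 -c "
from h import *
plan((.6162,-.2678),.145,(.6635,-.7482))"
```

```text
t 27.275 pos [ 0.6176 -0.2633  0.2435] w 0.0856 off [-0.01  -0.016  0.394] tw [ 0. -0.  0.] q6 -1.31
```

```bash
python3 -m inch '{"offset":[[-0.006,-0.012,0.1],[-0.006,-0.012,0.22],[-0.006,-0.012,0.32],[-0.006,-0.012,0.38],[-0.006,-0.012,0.392],[-0.006,-0.012,0.392]],"twist":[[0,0,0],[0,0,0],[0,0,0],[0,0,0],[0,0,0],[0,0,0]],"gripper":[-1,-1,-1,-1,-1,-1]}' 30; python3 -c "
from h import *
plan((.6162,-.2678),.145,(.6635,-.7482))"
```

```text
time: 28.02
position: [0.6168, -0.2683, 0.1468]
eef_rot: [0.41, 0.912, -0.0, 0.001]
ft_force: [0.1, -0.2, -0.3]
width: 0.0859
grip_force: 0.0
t 28.025 pos [ 0.6168 -0.2683  0.1468] w 0.0859 off [ 0.003 -0.     0.007] tw [ 0.  0. -0.] q6 -1.31
```

```bash
python3 -m inch '{"offset":[[0,0,0],[0,0,0],[0,0,0],[0,0,0],[0,0,0],[0,0,0],[0,0,0],[0,0,0]],"twist":[[0,0,0],[0,0,0],[0,0,0],[0,0,0],[0,0,0],[0,0,0],[0,0,0],[0,0,0]],"gripper":[-0.4,0,0.2,1,1,1,1,1]}' 30;python3 -m inch '{"offset":[[0,0,-0.04],[0,0,-0.12],[0,0,-0.25],[0,0,-0.38],[0,0,-0.38],[0,0,-0.38]],"twist":[[0,0,0],[0,0,0],[0,0,0],[0,0,0],[0,0,0],[0,0,0]],"gripper":[1,1,1,1,1,1]}' ; python3 -c "
from h import *
plan(CUP['yellow'],.24,LV)"
```

```text
time: 29.02
position: [0.6168, -0.2686, 0.1468]
eef_rot: [0.411, 0.912, -0.0, 0.001]
ft_force: [0.7, 0.7, 6.1]
width: 0.0468
grip_force: 31.3
time: 29.78
position: [0.6159, -0.2681, 0.2402]
eef_rot: [0.411, 0.912, 0.0, -0.001]
ft_force: [0.7, -0.0, -1.6]
width: 0.0472
grip_force: 30.9
t 29.775 pos [ 0.6159 -0.2681  0.2402] w 0.0472 off [1.109 0.804 0.002] tw [-0.    -0.     0.082] q6 -1.31
```

```bash
python3 -m inch '{"offset":[[0.1,0.07,0],[0.26,0.19,0],[0.42,0.3,0],[0.58,0.42,0],[0.74,0.54,0],[0.9,0.65,0],[1,0.73,0],[1,0.73,0]],"twist":[[0,0,0.02],[0,0,0.04],[0,0,0.06],[0,0,0.082],[0,0,0.082],[0,0,0.082],[0,0,0.082],[0,0,0.082]],"gripper":[1,1,1,1,1,1,1,1]}' >/dev/null; python3 -c "
from h import *
plan(CUP['yellow'],.07,LV)"
```

```text
t 30.775 pos [0.5859 0.042  0.239 ] w 0.0468 off [0.114 0.045 0.676] tw [-0.001 -0.001  0.001] q6 -0.6
```

```bash
python3 -m inch '{"offset":[[0.115,0.044,0.05],[0.115,0.044,0.2],[0.115,0.044,0.38],[0.115,0.044,0.54],[0.115,0.044,0.64],[0.115,0.044,0.67],[0.115,0.044,0.67],[0.115,0.044,0.67]],"twist":[[0,0,0],[0,0,0],[0,0,0],[0,0,0],[0,0,0],[0,0,0],[0,0,0],[0,0,0]],"gripper":[1,1,1,1,1,1,1,1]}' ; python3 -c "
from h import *
plan(CUP['yellow'],.051,LV)"
```

```text
time: 31.78
position: [0.5852, 0.0701, 0.0747]
eef_rot: [0.524, 0.851, 0.001, 0.001]
ft_force: [1.1, 0.5, 0.5]
width: 0.0468
grip_force: 31.0
t 31.775 pos [0.5852 0.0701 0.0747] w 0.0468 off [ 0.014 -0.005  0.095] tw [ 0.001  0.    -0.   ] q6 -0.55
```

```bash
python3 -m inch '{"offset":[[0.012,-0.003,0],[0.012,-0.003,0.03],[0.012,-0.003,0.06],[0.012,-0.003,0.08],[0.012,-0.003,0.088],[0.012,-0.003,0.088],[0.012,-0.003,0.088]],"twist":[[0,0,0],[0,0,0],[0,0,0],[0,0,0],[0,0,0],[0,0,0],[0,0,0]],"gripper":[1,1,1,1,1,1,1]}' ; python3 -c "
from h import *
plan(CUP['yellow'],.051,LV)"
```

```text
time: 32.65
position: [0.5818, 0.0728, 0.0517]
eef_rot: [0.524, 0.852, -0.0, -0.001]
ft_force: [-3.6, 0.3, 5.7]
width: 0.0469
grip_force: 31.6
t 32.65 pos [0.5818 0.0728 0.0517] w 0.0469 off [-0.002  0.003  0.003] tw [-0. -0. -0.] q6 -0.55
```

```bash
python3 -m inch '{"offset":[[0,0,0],[0,0,0],[0,0,0],[0,0,0],[0,0,0],[0,0,-0.1],[0,0,-0.25],[0,0,-0.45]],"twist":[[0,0,0],[0,0,0],[0,0,0],[0,0,0],[0,0,0],[0,0,0],[0,0,0],[0,0,0]],"gripper":[0,-0.3,-1,-1,-1,-1,-1,-1]}'; python3 -m inch '{"offset":[[0,0,-0.2],[0,0,-0.3],[-0.2,0.2,-0.3],[-0.4,0.4,-0.3],[-0.5,0.5,-0.3],[-0.5,0.5,-0.3],[-0.5,0.5,-0.3]],"twist":[[0,0,0],[0,0,0],[0,0,0],[0,0,0],[0,0,0],[0,0,0],[0,0,0]],"gripper":[-1,-1,-1,-1,-1,-1,-1]}'; python3 - <<'E'
from h import *
from station import snapshot
for n in("scene","top"):cv2.imwrite(f"pics/{n}9.png",snapshot(n)["frame"])
E
```

```text
time: 33.65
position: [0.581, 0.0728, 0.1637]
eef_rot: [0.524, 0.852, -0.001, -0.001]
ft_force: [0.7, -0.0, -0.2]
width: 0.0852
grip_force: 0.0
time: 34.52
position: [0.7495, 0.0177, 0.2384]
eef_rot: [0.524, 0.852, -0.0, -0.001]
ft_force: [-0.1, 1.2, -0.3]
width: 0.0851
grip_force: 0.0
```

View pics/scene9.png

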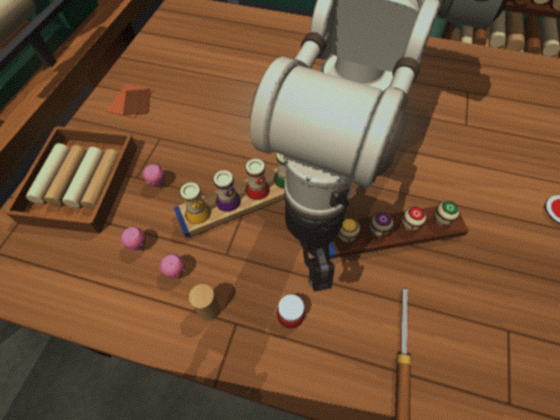

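View pics/top9.png

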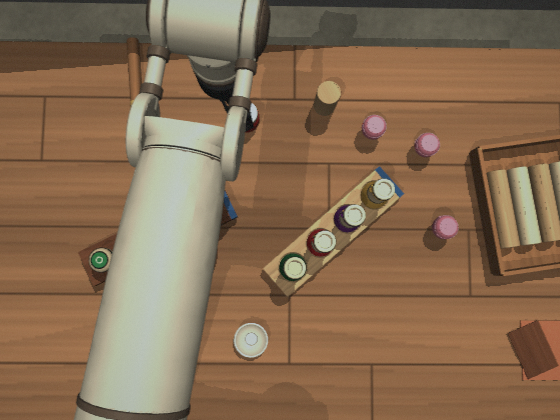

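The scene view shows yellow (349,229), purple (381,222), red (415,214) and green (448,209) from the blue end. The top view shows all four bodies standing in their sockets. A quick numeric check of the crowns, with tops expected at z = 81 mm:

```bash
python3 - <<'E'
from h import *
s,d=pickle.load(open("first.pkl","rb"));c=d["scene"]
for n,uv in dict(yellow=(349,229),purple=(381,222),red=(415,214),green=(448,209)).items():
    print(n,uv,proj(c,[*CUP[n],.081]).round(1),((onplane(c,uv,.081)-CUP[n])*1e3).round(1))
A=cv2.imread("pics/scene9.png")[185:260,325:475];cv2.imwrite("pics/c9.png",cv2.resize(A,None,fx=5,fy=5,interpolation=cv2.INTER_CUBIC))
E
```

```text
yellow (349, 229) [348.2 224.6] [10.1  3.7]
purple (381, 222) [382.  218.8] [ 8.5 -0.9]
red (415, 214) [415.3 213.1] [ 2.5 -0.4]
green (448, 209) [448.  207.5] [3.9 0.3]
```

View pics/c9.png

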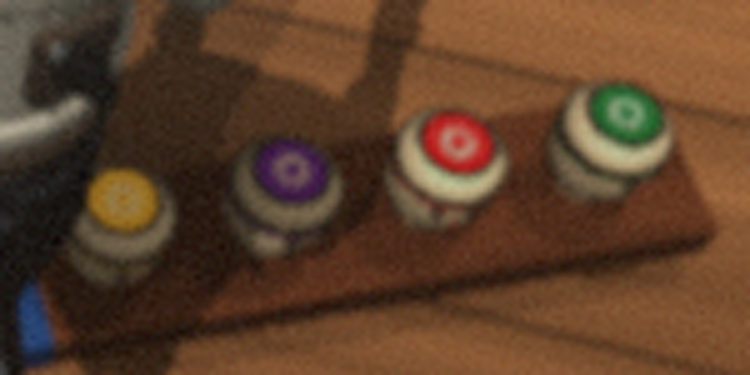

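In the crop the crown centres map to yellow (349.5,224.9), purple (383,219), red (416.5,213.5) and green (450,207.5). All are within about 2 px of prediction, so every head is upright and seated. Handing in.

```bash
python3 -c "
from station import close_job;print(close_job())"
```

```text
the job is handed in; nothing more can be done
None
```

I handed the job in at about 35 s: the heads stand neck down in the dark board's cups as yellow, purple, red, green from the blue end, matching their bodies, which still stand in their sockets; no verdict came back.

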